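Find the boxed inkstone by its weight and pack it

TASK

One of the three closed wooden boxes on the sloped stand has an inkstone in it and the other two hold only light packing; they look alike, so feel for the heavy one by lifting. Set the box with the stone down gently, flat and lid up, inside the dispatch tray, and leave the two light boxes lying in their own places on the stand. Do not disturb the tools and stones lying about.

Things in the scene. Friction and masses are not known exactly. Their poses are not given: they have to be found in the camera images.
- box_a: Closed pale wooden box, 150 mm long (own x), 56 wide (y), 50 high (z), white paper band; the lid stays on. Origin: centre of its underside; z out through the lid, x up the slope. Any of the three look-alikes may hold the stone: with it the box weighs 0.52 to 0.64 kg, without 0.13 kg. The contents have 2 to 3 mm of play.
- box_b: Closed pale wooden box, 150 mm long (own x), 56 wide (y), 50 high (z), white paper band; the lid stays on. Origin: centre of its underside; z out through the lid, x up the slope. Any of the three look-alikes may hold the stone: with it the box weighs 0.52 to 0.64 kg, without 0.13 kg. The contents have 2 to 3 mm of play.
- box_c: Closed pale wooden box, 150 mm long (own x), 56 wide (y), 50 high (z), white paper band; the lid stays on. Origin: centre of its underside; z out through the lid, x up the slope. Any of the three look-alikes may hold the stone: with it the box weighs 0.52 to 0.64 kg, without 0.13 kg. The contents have 2 to 3 mm of play.
- stand: Fixed wooden stand: a grey-lined board 310 mm wide (y), 180 deep, sloping 25 degrees, low edge towards own -x (facing away from the robot), with a lip 18 mm high. Origin on the bench, 80 mm below the middle of the board's upper face. The boxes lie on it lengthwise down the slope, low ends against the lip, 100 mm from middle to middle (44 mm clear between).
- slope (a point): Middle of the stand's board, on its upper face; x points up the slope, z square out of the board.
- tray: Dispatch tray of light wood with a dark red lining, fixed, open above: outside 230 mm (own x) x 150 mm (own y) x 36 mm high, walls and floor 8 mm thick, so the inside is 214 x 134 mm. Origin at the centre of its underside on the bench.
- mallet: Bystander: wooden carver's mallet lying beyond the stand (barrel head 60 mm across and 100 mm long, handle 115 mm).
- chisel: Bystander: stone chisel, 230 mm long, brown wooden handle, lying in front of the stand on the robot's side.
- brush: Bystander: dusting brush lying in front of the tray on the robot's side.
- inkstone: Bystander: finished black inkstone, 115 x 75 x 20 mm, lying beyond the tray.
- pen_cup: Bystander: white cup, 76 mm across, with pens up to 155 mm high, near the far edge of the bench.
- whetstone: Bystander: two-coloured whetstone on a wooden base, 230 x 85 x 44 mm, at the right side of the bench.
- blank: Bystander: grey slate blank, 160 x 100 x 28 mm, at the left side of the bench.
There are look-alikes about, which are no part of the job. What is shaped like the box_c but orange or pink is not meant.

How it is judged:
By the outcome, as a careful person would: the job done as asked, in the order asked, and still so for the second after the job is handed in, with the robot touching nothing.
It also fails if it takes over 66 s, if anything falls off the work surface, if the arm or the gripper's body presses on something with over 40 N, if the wrist force passes 120 N, or if a joint passes its speed limit or range.

ROBOT

A 6-joint arm with a two-finger parallel gripper is mounted at the origin on the work surface. World frame = base frame: x ahead of the robot, y to its left, z up, the work surface at z = 0. Lengths are in m, angles in rad, forces in N, time in s.
With the tool pointing down it reaches from about 0.425 to 0.95 m from the base axis. Payload 3.5 kg.
Tool frame: the origin (TCP) lies on the centre line of the jaws, within the pads' length; the fingertips stand 19 mm ahead of it and the grasp point (between the pads) is the TCP; z points along the fingers, y is the line along which they close (so a half turn about z gives the same grasp; the last joint's range is limited). The gripper opens to 85 mm and grips with 20 to 120 N. Pads are 22 mm wide; open, the fingers measure 114 mm over their backs; the gripper's body (76 mm by 85 mm) begins 54 mm behind the grasp point. The pads swing forward as they close: fully open they stand 13 mm farther back than shut.
Start: joints at [-1.446, 0.286, 1.577, -0, 1.279, -0.15], TCP at [0.183, -0.65, 0.25] pointing down, gripper open.
Joint ranges: [-2.77, 2.77], [-0.9, 2.22], [0.21, 2.48], [-1.53, 4.67], [0.24, 2.81], [-2.84, 2.84]. Speed limits (rad/s): [2.79, 2.79, 3.14, 3.14, 3.14, 3.14].

INTERFACE

Orientations are given as a unit quaternion [x, y, z, w].
In Python, from plant import ctrl, imaging gives the robot as it stands. The module is installed in compiled form; this text tells all that it offers.
- The arm moves only by the shell command python3 -m handwheel 'ROWS' [OPENING] [FORCE]. ROWS is JSON, one flat list of numbers, 6 for each row, row after row: the shift along the world's x, y, z in units of 150 mm (1.0 is 150 mm), then the turn, a rotation vector about the world's x, y, z in units of 90 degrees (1.0 is 90 degrees). In form: [tx, ty, tz, rx, ry, rz, tx, ty, tz, rx, ry, rz, ...]. A call has 1 to 5 rows; each row shifts and turns the commanded pose from where the row before left it; what a row does not reach is not made up. A row lasts 1/12 s, in which the tool goes at most 41.7 mm and 7.16 degrees, less where a joint would pass 70% of its speed; a pose out of reach is approached as far as the arm can. A call with a number of a shift or a turn outside -1 to 1 is refused whole. A call with a gripper value outside its range is refused whole. OPENING is the opening, from 0 (shut) to 1 (fully open), set as the call begins (- or left out, the last holds). The fingers move at their own pace and stop on an object; FORCE is the grip in N (left out, the last holds). Time passes only in rows, so rows that do not move let the fingers close. It gives the time, the measured TCP pose, the force, the opening and the grip force at its end, in the units of the state.
- ctrl.get_state(): the state, without advancing time (a new reading comes with each control period).
- imaging.read_camera(name): name is "side" or "top"; returns (picture, depth): 420x560x3 uint8, blue, green, red; 420x560 float32, m along the optical axis (not along the pixel's ray), 0 where there is no reading.
- imaging.get_calibration(name): a dict with "fovy" (degrees; the focal length in pixels is half the picture's height over the tangent of half this angle, whatever the lens; pixels are square), "cx", "cy" (the principal point, pixels), "R" (3x3) and "t" (3): a world point X has camera coordinates R X + t. Camera axes: x right, y down, z forward; pixel columns grow to the right and rows downward; lengths in m; the calibration is good to about 2 mm. A picture is of the moment at which its call begins. get_calibration takes no time and is no camera call.
- ctrl.sign_off(): hands the job in; it is judged then, once.
The state is a dict: "time": time; "qpos": joint angles; "dq": joint speeds; "joint_efforts": joint torques, N m; "eef_pos": TCP position; "tcp_rot": TCP orientation; "contact_force": force on the tool from outside, world axes, zero at the start; "wrist_torque": the same for the moment, N m; "opening": opening from 0.0 (shut) to 1.0 (fully open); "finger_force": force on a finger pad.
Only numpy, scipy, OpenCV 4.12 (cv2) and the standard library are available. Lean on these libraries where they do the work, as an engineer would, in place of code of your own. Each camera call takes 0.05 s, during which the arm holds its last target. There are 200 camera calls.

## Working session

There is one attempt and no reset: what is moved stays moved. The work goes in short steps, Python scripts to look and compute and a shell command to move; the robot and the scene stay as the last step left them, time stands still between calls to the robot, and variables do not carry over. Pictures are saved under pics/ and viewed, at most 10 in all, crops included, and the job is handed in when it is done.

```bash
mkdir -p pics; python3 - <<'E'
from plant import ctrl, imaging
import cv2,numpy as np
for n in("top","side"):
    p,d=imaging.read_camera(n); cv2.imwrite(f"pics/{n}0.png",p); np.savez(f"{n}0.npz",p=p,d=d)
    c=imaging.get_calibration(n); print(n,c,(d>0).mean())
s=ctrl.get_state();print(s)
E
```

```text
top {'fovy': 44.915515588805505, 'cx': 280.8197220105648, 'cy': 210.90674034409247, 'R': array([[-1.73003431e-02, -9.99848288e-01, -2.02445628e-03],
       [-9.86835423e-01,  1.74007413e-02, -1.60788874e-01],
       [ 1.60799707e-01, -7.83897511e-04, -9.86986747e-01]]), 't': array([1.07667615e-03, 5.02531349e-01, 1.77404395e+00])} 0.996016156462585
side {'fovy': 49.78239801925097, 'cx': 286.46335922620136, 'cy': 208.66704326577994, 'R': array([[-0.71248904, -0.70152028, -0.0151214 ],
       [-0.43144773,  0.45498521, -0.77900021],
       [ 0.55336446, -0.54850502, -0.62684131]]), 't': array([0.33848102, 0.26760539, 1.14699393])} 0.995875850340136
{'time': 0.1, 'qpos': array([-1.44598048e+00,  2.87087363e-01,  1.57807301e+00, -2.94478888e-06,
        1.27861336e+00, -1.50033370e-01]), 'dq': array([ 0.00064518, -0.00245686, -0.00308834,  0.00049125, -0.00120493,
       -0.00160214]), 'joint_efforts': array([ 7.39470925e-04, -4.07296300e+01, -2.93699276e+01, -1.56587103e-04,
        3.39749706e-03,  3.32050845e-06]), 'eef_pos': array([ 0.18313015, -0.6490871 ,  0.24905564]), 'tcp_rot': array([ 9.90571443e-01,  1.36992799e-01,  1.23405581e-05, -1.09046927e-03]), 'contact_force': array([-0.20772892, -0.78235086,  0.2884749 ]), 'wrist_torque': array([-0.01744635,  0.01695458,  0.00626955]), 'finger_force': 0.0, 'opening': 1.0010327219473043}
```

View pics/top0.png

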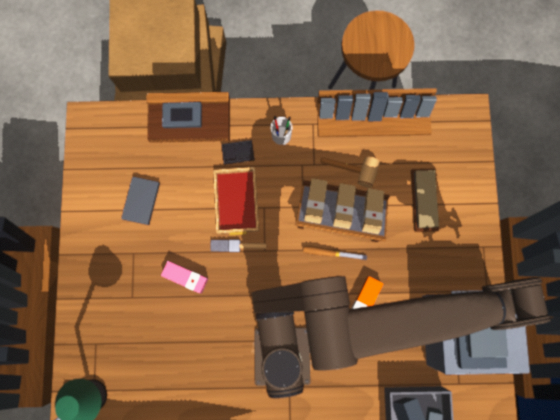

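View pics/side0.png

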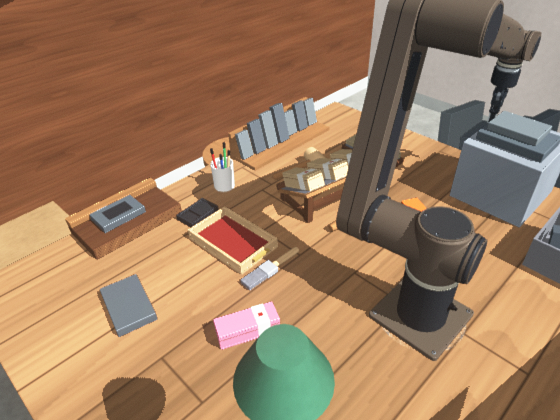

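The top view shows the boxes at about (315,203), (344,207) and (374,210) px on the stand. The tray is at (236,200), the chisel at (335,253) and the mallet at (368,168). Next I measure them with the depth.

```bash
cat > h.py <<'E'
import numpy as np,cv2
from plant import imaging
def cloud(n,d):
    c=imaging.get_calibration(n);f=d.shape[0]/2/np.tan(np.radians(c["fovy"]/2))
    v,u=np.mgrid[:d.shape[0],:d.shape[1]]
    P=np.stack([(u-c["cx"])/f*d,(v-c["cy"])/f*d,d],-1)
    return (P-c["t"])@c["R"]
E
python3 - <<'E'
from h import *
z=np.load("top0.npz");p,d=z["p"],z["d"];W=cloud("top",d)
print("bench",W[270:290,230:250,2].mean())
# tray: red lining
hsv=cv2.cvtColor(p,cv2.COLOR_BGR2HSV)
m=((hsv[...,0]<6)|(hsv[...,0]>174))&(hsv[...,1]>180)&(hsv[...,2]>70)
m[:,:200]=0;m[:,270:]=0;m[:150]=0;m[245:]=0
n,l,s,_=cv2.connectedComponentsWithStats(m.astype(np.uint8));k=1+s[1:,4].argmax()
Q=W[l==k];print("tray floor z",np.median(Q[:,2]),cv2.minAreaRect(Q[:,:2].astype(np.float32)),s[k])
sub=W[165:245,205:268];r=sub[(sub[...,2]>.025)&(sub[...,2]<.05)]
print("tray rim",cv2.minAreaRect(r[:,:2].astype(np.float32)),len(r))
# stand
S=W[172:242,292:395].reshape(-1,3);S=S[S[:,2]>.045]
best=None;rng=np.random.default_rng(0)
for _ in range(3000):
    a=S[rng.choice(len(S),3)];nn=np.cross(a[1]-a[0],a[2]-a[0]);L=np.linalg.norm(nn)
    if L<1e-5: continue
    nn/=L;nn*=np.sign(nn[2])
    if abs(nn[2]-np.cos(np.radians(25)))>.03 : continue
    i=abs((S-a[0])@nn)<.004
    if best is None or i.sum()>best.sum(): best=i
for _ in range(3):
    c=S[best].mean(0);nn=np.linalg.svd(S[best]-c)[2][2];nn*=np.sign(nn[2]);best=abs((S-c)@nn)<.004
print("plane n",nn,"tilt",np.degrees(np.arccos(nn[2])),"yaw down",np.degrees(np.arctan2(nn[1],nn[0])),best.sum(),c)
h=(S-c)@nn;print(np.histogram(h,np.arange(-.08,.08,.005)))
np.savez("st.npz",S=S,n=nn,c=c)
E
```

```text
bench 0.0014120522609578393
tray floor z 0.009565654844504614 ((0.4242173433303833, 0.12469717115163803), (0.47649624943733215, 0.15485714375972748), 13.518047332763672) [ 218  173   37   56 1870]
tray rim ((0.5282531380653381, 0.14860296249389648), (0.1856251358985901, 0.2816886305809021), 89.1593017578125) 587
plane n [ 0.42287408 -0.08197399  0.90247315] tilt 25.514920217424194 yaw down -10.970698609349524 1363 [ 0.5163979  -0.22943089  0.12692385]
(array([  0,   1,   1,  22, 151, 700, 804, 268,  99, 124,  97,  94,  94,
       101, 187, 767, 783, 145,   5,   0,   0,   0,   0,   0,   0,   0,
         0,   0,   0,   0,   0]), array([-8.0000000e-02, -7.5000000e-02, -7.0000000e-02, -6.5000000e-02,
       -6.0000000e-02, -5.5000000e-02, -5.0000000e-02, -4.5000000e-02,
       -4.0000000e-02, -3.5000000e-02, -3.0000000e-02, -2.5000000e-02,
       -2.0000000e-02, -1.5000000e-02, -1.0000000e-02, -5.0000000e-03,
        6.9388939e-17,  5.0000000e-03,  1.0000000e-02,  1.5000000e-02,
        2.0000000e-02,  2.5000000e-02,  3.0000000e-02,  3.5000000e-02,
        4.0000000e-02,  4.5000000e-02,  5.0000000e-02,  5.5000000e-02,
        6.0000000e-02,  6.5000000e-02,  7.0000000e-02,  7.5000000e-02]))
```

```bash
python3 - <<'E'
from h import *
from scipy.spatial.transform import Rotation as Rn
z=np.load("top0.npz");p,d=z["p"],z["d"];W=cloud("top",d);s=np.load("st.npz");n,c=s["n"],s["c"]
# per-lid components in image
h=(W-c)@n; m=(abs(h)<.01)&(W[...,2]>.07); m[:172]=0;m[242:]=0;m[:,:292]=0;m[:,395:]=0
m=cv2.morphologyEx(m.astype(np.uint8),cv2.MORPH_OPEN,np.ones((3,3)))
k,l,st,_=cv2.connectedComponentsWithStats(m)
def fit(yaw):
    x=-np.array([np.cos(yaw),np.sin(yaw),0]);x-=n*(x@n);x/=np.linalg.norm(x);return x,np.cross(n,x)
x,y=fit(np.arctan2(n[1],n[0]))
for i in range(1,k):
    if st[i,4]<100: continue
    Q=W[l==i]-c;r=cv2.minAreaRect(np.c_[Q@x,Q@y].astype(np.float32))
    (cx,cy)=r[0]; print("lid px",st[i],"rect",r,"world",c+cx*x+cy*y)
g=(abs(h+.05)<.008);g[:172]=0;g[242:]=0;g[:,:292]=0;g[:,395:]=0
Q=W[g]-c;print("board",cv2.minAreaRect(np.c_[Q@x,Q@y].astype(np.float32)))
sub=W[160:245,205:268];red=sub
t=((sub[...,2]>.026)&(sub[...,2]<.048)).astype(np.uint8)
k,l,st,ce=cv2.connectedComponentsWithStats(t);
for i in range(1,k):
    if st[i,4]>40:
        r=sub[l==i];print("rim",st[i],cv2.minAreaRect(r[:,:2].astype(np.float32)),r[:,2].mean())
hsv=cv2.cvtColor(p,cv2.COLOR_BGR2HSV)
m=((hsv[...,0]<6)|(hsv[...,0]>174))&(hsv[...,1]>180)&(abs(W[...,2]-.009)<.006);m[:,:205]=0;m[:,262:]=0;m[:165]=0;m[240:]=0
print("floor",cv2.minAreaRect(W[m][:,:2].astype(np.float32)),m.sum())
v=cv2.resize(p[150:260,200:400],None,fx=4,fy=4,interpolation=cv2.INTER_CUBIC);cv2.imwrite("pics/crop1.png",v)
E
```

```text
lid px [306 178  21  39 602] rect ((-0.0013170018792152405, -0.10253021121025085), (0.056439392268657684, 0.1596878170967102), 89.57731628417969) world [ 0.53707695 -0.12900065  0.12635656]
lid px [335 183  20  39 607] rect ((-0.001232646405696869, -0.0027586929500102997), (0.056913696229457855, 0.15427842736244202), 89.84496307373047) world [ 0.518015   -0.22693432  0.12639289]
lid px [365 188  19  39 608] rect ((-0.001170828938484192, 0.09751074016094208), (0.057803984731435776, 0.15634922683238983), 89.42630767822266) world [ 0.49887826 -0.32536068  0.12641952]
board ((-0.05694785714149475, 0.008153334259986877), (0.33098503947257996, 0.3061617314815521), 88.92018127441406)
rim [  8   7  45  68 548] ((0.5448731780052185, 0.15548980236053467), (0.24310247600078583, 0.15030983090400696), 3.000474452972412) 0.036044445687526704
floor ((0.5508284568786621, 0.15592312812805176), (0.20185987651348114, 0.12553194165229797), 2.8403639793395996) 1479
```

View pics/crop1.png

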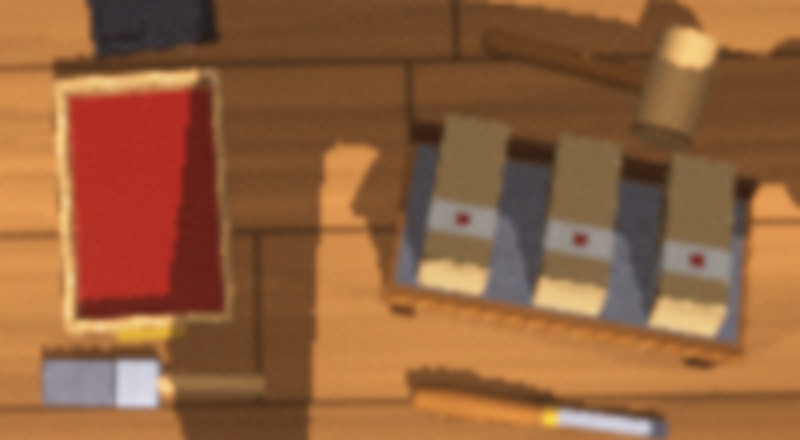

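The crop shows the tray rim and three lids. The lids are 100 mm apart, with the slope yawed -11°, and the sizes match what's given. I'll test the right-hand box first.

```bash
cat > g.py <<'E'
import numpy as np
from plant import ctrl
from scipy.spatial.transform import Rotation as Rn
t=np.radians(25);a=np.radians(-11.0);d=np.array([np.cos(a),np.sin(a),0])
n=np.sin(t)*d+np.cos(t)*np.array([0,0,1]);up=-np.cos(t)*d+np.sin(t)*np.array([0,0,1]);yb=np.cross(n,up)
LID={"R":np.array([.4989,-.3254,.1264]),"M":np.array([.518,-.2269,.1264]),"L":np.array([.5371,-.1290,.1264])}
def rot(y,z): return Rn.from_matrix(np.c_[np.cross(y,z),y,z])
s=ctrl.get_state();P=s["eef_pos"];R=Rn.from_quat(s["tcp_rot"])
def go(name,pos,Rt):
    dp=(pos-P)/.15;w=(Rt*R.inv()).as_rotvec()/(np.pi/2)
    print(name,"shift",dp.round(3),"turn",w.round(3),"rows",(np.linalg.norm(dp)*.15/.0417).round(1),(np.linalg.norm(w)*90/7.16).round(1))
cands=[rot(yb,-n),rot(-yb,-n)]
Rs=min(cands,key=lambda r:(r*R.inv()).magnitude())
E
python3 - <<'E'
from g import *
print("n",n/.15*.01,"(units per 10mm)",yb)
go("hoverR",LID["R"]+.09*n,Rs)
E
```

```text
n [ 0.0276569  -0.00537596  0.06042052] (units per 10mm) [-1.90808995e-01 -9.81627183e-01 -1.38777878e-17]
hoverR shift [ 2.354  2.11  -0.274] turn [-0.013  0.28  -0.292] rows 11.4 5.1
```

```bash
M="python3 -m handwheel"
python3 -m handwheel '[0.157,0.141,0,-0.001,0.019,-0.02,0.157,0.141,0,-0.001,0.019,-0.02,0.157,0.141,0,-0.001,0.019,-0.02,0.157,0.141,0,-0.001,0.019,-0.02,0.157,0.141,0,-0.001,0.019,-0.02]' 1 50
python3 -m handwheel '[0.157,0.141,0,-0.001,0.019,-0.02,0.157,0.141,0,-0.001,0.019,-0.02,0.157,0.141,0,-0.001,0.019,-0.02,0.157,0.141,0,-0.001,0.019,-0.02,0.157,0.141,0,-0.001,0.019,-0.02]'
python3 -m handwheel '[0.157,0.141,-0.05,-0.001,0.019,-0.02,0.157,0.141,-0.05,-0.001,0.019,-0.02,0.157,0.141,-0.05,-0.001,0.019,-0.02,0.157,0.141,-0.05,-0.001,0.019,-0.02,0.157,0.141,-0.05,-0.001,0.019,-0.02]'
python3 - <<'E'
from g import *
print(s["qpos"].round(2));go("hoverR",LID["R"]+.09*n,Rs);go("graspR",LID["R"]-.02*n,Rs)
E
```

```text
time: 0.52
eef_pos: [0.3016, -0.5425, 0.2497]
tcp_rot: [0.995, 0.058, -0.075, -0.007]
contact_force: [0.6, -0.3, -0.2]
opening: 1.0
finger_force: 0.0
time: 0.93
eef_pos: [0.4196, -0.4366, 0.2498]
tcp_rot: [0.989, -0.021, -0.149, -0.013]
contact_force: [-0.2, 0.0, -0.5]
opening: 1.0
finger_force: 0.0
time: 1.35
eef_pos: [0.5373, -0.3309, 0.2119]
tcp_rot: [0.97, -0.1, -0.221, -0.019]
contact_force: [-0.4, -0.4, 0.3]
opening: 0.999
finger_force: 0.0
[-0.64  0.44  1.49 -0.19  1.62  1.16]
hoverR shift [-0.007 -0.011 -0.026] turn [ 0.004 -0.007  0.008] rows 0.1 0.1
graspR shift [-0.311  0.048 -0.691] turn [ 0.004 -0.007  0.008] rows 2.7 0.1
```

```bash
python3 -m handwheel '[-0.052,0.008,-0.115,0.004,-0.007,0.008,-0.052,0.008,-0.115,0,0,0,-0.052,0.008,-0.115,0,0,0,-0.052,0.008,-0.115,0,0,0,-0.052,0.008,-0.115,0,0,0]'
python3 -m handwheel '[-0.051,0.008,-0.115,0,0,0,0,0,0,0,0,0,0,0,0,0,0,0]'
python3 -c "
from g import *
go('graspR',LID['R']-.02*n,Rs)"
```

```text
time: 1.77
eef_pos: [0.4969, -0.3259, 0.1251]
tcp_rot: [0.972, -0.092, -0.215, -0.021]
contact_force: [-0.5, -0.4, 0.2]
opening: 0.997
finger_force: 0.0
time: 2.02
eef_pos: [0.4889, -0.3245, 0.108]
tcp_rot: [0.972, -0.093, -0.216, -0.022]
contact_force: [0.4, 0.2, -0.1]
opening: 1.0
finger_force: 0.0
graspR shift [0.012 0.005 0.002] turn [-0.002 -0.    -0.001] rows 0.0 0.0
```

Close, then lift 10 mm along the board normal and read the force.

```bash
python3 -m handwheel '[0,0,0,0,0,0,0,0,0,0,0,0,0,0,0,0,0,0,0,0,0,0,0,0,0,0,0,0,0,0]' 0 50
python3 -m handwheel '[0,0,0,0,0,0,0,0,0,0,0,0,0,0,0,0,0,0,0,0,0,0,0,0,0,0,0,0,0,0]'
python3 -m handwheel '[0.007,-0.001,0.015,0,0,0,0.007,-0.001,0.015,0,0,0,0.007,-0.001,0.015,0,0,0,0.007,-0.001,0.015,0,0,0,0,0,0,0,0,0]'
python3 -m handwheel '[0,0,0,0,0,0,0,0,0,0,0,0]'
python3 -m handwheel '[0,0,0,0,0,0,0,0,0,0,0,0]'
python3 -m handwheel '[0,0,0,0,0,0,0,0,0,0,0,0]'
```

```text
time: 2.43
eef_pos: [0.4911, -0.3259, 0.1112]
tcp_rot: [0.972, -0.093, -0.213, -0.02]
contact_force: [2.1, 0.7, 4.7]
opening: 0.644
finger_force: 56.2
time: 2.85
eef_pos: [0.4911, -0.3259, 0.1112]
tcp_rot: [0.972, -0.093, -0.213, -0.02]
contact_force: [2.1, -0.4, 5.6]
opening: 0.65
finger_force: 56.4
time: 3.27
eef_pos: [0.4941, -0.3259, 0.1184]
tcp_rot: [0.972, -0.093, -0.214, -0.021]
contact_force: [0.4, -0.4, -1.5]
opening: 0.65
finger_force: 55.8
time: 3.43
eef_pos: [0.4938, -0.3257, 0.118]
tcp_rot: [0.972, -0.093, -0.215, -0.021]
contact_force: [-0.9, 0.1, -2.1]
opening: 0.652
finger_force: 55.8
time: 3.6
eef_pos: [0.4939, -0.3257, 0.1181]
tcp_rot: [0.972, -0.093, -0.215, -0.021]
contact_force: [0.1, -0.5, -0.8]
opening: 0.647
finger_force: 55.8
time: 3.77
eef_pos: [0.4939, -0.3258, 0.1182]
tcp_rot: [0.972, -0.093, -0.215, -0.021]
contact_force: [-0.7, -0.6, -1.9]
opening: 0.647
finger_force: 55.8
```

About 1.3 N, so the right box is light. I'll set it back and move to the middle box, gripping 5 mm shallower.

```bash
python3 -m handwheel '[-0.007,0,-0.016,0,0,0,-0.007,0,-0.016,0,0,0,-0.006,0.001,-0.014,0,0,0,0,0,0,0,0,0,0,0,0,0,0,0]'
python3 -m handwheel '[0,0,0,0,0,0,0,0,0,0,0,0,0,0,0,0,0,0,0,0,0,0,0,0,0,0,0,0,0,0]' 1
python3 -m handwheel '[0.03,-0.006,0.066,0,0,0,0.044,-0.008,0.097,0,0,0,0.044,-0.008,0.097,0,0,0,0.044,-0.008,0.097,0,0,0,0.044,-0.008,0.097,0,0,0]'
python3 - <<'E'
from h import *
from g import *
go('hoverM',LID['M']+.06*n,Rs);go('graspM',LID['M']-.015*n,Rs)
E
```

```text
time: 4.18
eef_pos: [0.491, -0.3257, 0.1114]
tcp_rot: [0.972, -0.093, -0.214, -0.021]
contact_force: [0.4, 0.4, -0.2]
opening: 0.648
finger_force: 55.7
time: 4.6
eef_pos: [0.491, -0.3257, 0.1115]
tcp_rot: [0.972, -0.093, -0.215, -0.021]
contact_force: [-0.0, -0.2, -0.0]
opening: 0.998
finger_force: 0.0
time: 5.02
eef_pos: [0.5226, -0.3315, 0.1811]
tcp_rot: [0.972, -0.093, -0.214, -0.021]
contact_force: [1.0, -0.5, -0.2]
opening: 1.003
finger_force: 0.0
hoverM shift [ 0.136  0.665 -0.002] turn [ 0.     0.002 -0.001] rows 2.4 0.0
graspM shift [-0.072  0.705 -0.456] turn [ 0.     0.002 -0.001] rows 3.0 0.0
```

```bash
python3 -m handwheel '[0.034,0.166,0,0,0,0,0.034,0.166,0,0,0,0,0.034,0.166,0,0,0,0,0.034,0.167,0,0,0,0,0,0,0,0,0,0]'
python3 -m handwheel '[-0.042,0.008,-0.091,0,0,0,-0.042,0.008,-0.091,0,0,0,-0.042,0.008,-0.091,0,0,0,-0.042,0.008,-0.091,0,0,0,-0.042,0.008,-0.091,0,0,0]'
python3 -m handwheel '[0,0,0,0,0,0,0,0,0,0,0,0,0,0,0,0,0,0,0,0,0,0,0,0,0,0,0,0,0,0]'
python3 -m handwheel '[0,0,0,0,0,0,0,0,0,0,0,0,0,0,0,0,0,0,0,0,0,0,0,0,0,0,0,0,0,0]' 0 50
python3 -m handwheel '[0,0,0,0,0,0,0,0,0,0,0,0,0,0,0,0,0,0,0,0,0,0,0,0,0,0,0,0,0,0]'
python3 -m handwheel '[0.007,-0.001,0.015,0,0,0,0.007,-0.001,0.015,0,0,0,0.007,-0.001,0.015,0,0,0,0.007,-0.001,0.015,0,0,0,0,0,0,0,0,0]'
python3 -m handwheel '[0,0,0,0,0,0,0,0,0,0,0,0]'
python3 -m handwheel '[0,0,0,0,0,0,0,0,0,0,0,0]'
python3 -m handwheel '[0,0,0,0,0,0,0,0,0,0,0,0]'
```

```text
time: 5.43
eef_pos: [0.5434, -0.2277, 0.1804]
tcp_rot: [0.972, -0.091, -0.214, -0.021]
contact_force: [-0.6, 0.7, -0.3]
opening: 0.999
finger_force: 0.0
time: 5.85
eef_pos: [0.5109, -0.2262, 0.1115]
tcp_rot: [0.972, -0.093, -0.214, -0.02]
contact_force: [1.0, -0.5, -0.2]
opening: 1.001
finger_force: 0.0
time: 6.27
eef_pos: [0.5118, -0.2262, 0.1126]
tcp_rot: [0.972, -0.093, -0.213, -0.02]
contact_force: [0.8, 0.5, -0.9]
opening: 1.0
finger_force: 0.0
time: 6.68
eef_pos: [0.5113, -0.2258, 0.1118]
tcp_rot: [0.972, -0.093, -0.214, -0.021]
contact_force: [1.0, -0.3, 0.9]
opening: 0.648
finger_force: 54.8
time: 7.1
eef_pos: [0.5113, -0.2258, 0.1118]
tcp_rot: [0.972, -0.093, -0.214, -0.021]
contact_force: [2.7, 0.6, 3.8]
opening: 0.645
finger_force: 55.0
time: 7.52
eef_pos: [0.515, -0.2262, 0.1204]
tcp_rot: [0.972, -0.093, -0.215, -0.021]
contact_force: [0.6, 0.2, -1.7]
opening: 0.648
finger_force: 54.6
time: 7.68
eef_pos: [0.5148, -0.2261, 0.1201]
tcp_rot: [0.972, -0.093, -0.215, -0.021]
contact_force: [-0.4, -0.2, -1.1]
opening: 0.647
finger_force: 54.6
time: 7.85
eef_pos: [0.5149, -0.2261, 0.1201]
tcp_rot: [0.972, -0.093, -0.215, -0.021]
contact_force: [0.2, 0.0, -0.8]
opening: 0.65
finger_force: 54.6
time: 8.02
eef_pos: [0.5149, -0.2262, 0.1202]
tcp_rot: [0.972, -0.093, -0.215, -0.021]
contact_force: [0.0, -0.0, -2.1]
opening: 0.649
finger_force: 54.6
```

The middle box is also light. I'll put it back and go to the left one, approaching slightly higher.

```bash
python3 -m handwheel '[-0.008,0.001,-0.019,0,0,0,-0.008,0.001,-0.019,0,0,0,-0.008,0.001,-0.018,0,0,0,0,0,0,0,0,0,0,0,0,0,0,0]'
python3 -m handwheel '[0,0,0,0,0,0,0,0,0,0,0,0,0,0,0,0,0,0,0,0,0,0,0,0,0,0,0,0,0,0]' 1
python3 -m handwheel '[0.03,-0.006,0.066,0,0,0,0.044,-0.008,0.097,0,0,0,0.044,-0.008,0.097,0,0,0,0.044,-0.008,0.097,0,0,0,0.044,-0.008,0.097,0,0,0]'
python3 -m handwheel '[0.032,0.163,0,0,0,0,0.032,0.163,0,0,0,0,0.032,0.163,0,0,0,0,0.032,0.163,0,0,0,0,0,0,0,0,0,0]'
python3 - <<'E'
from g import *
go('graspL',LID['L']-.014*n,Rs)
E
```

```text
time: 8.43
eef_pos: [0.5113, -0.2258, 0.1118]
tcp_rot: [0.972, -0.093, -0.214, -0.021]
contact_force: [0.0, -0.1, -0.4]
opening: 0.648
finger_force: 54.5
time: 8.85
eef_pos: [0.5114, -0.2258, 0.1119]
tcp_rot: [0.972, -0.093, -0.215, -0.021]
contact_force: [0.1, -0.1, -0.5]
opening: 0.998
finger_force: 0.0
time: 9.27
eef_pos: [0.543, -0.2316, 0.1816]
tcp_rot: [0.972, -0.093, -0.214, -0.021]
contact_force: [-0.5, 0.2, -0.7]
opening: 0.999
finger_force: 0.0
time: 9.68
eef_pos: [0.5624, -0.1299, 0.1809]
tcp_rot: [0.972, -0.091, -0.214, -0.021]
contact_force: [0.4, -0.3, 0.4]
opening: 1.001
finger_force: 0.0
graspL shift [-0.207  0.014 -0.448] turn [-0.001  0.002 -0.003] rows 1.8 0.1
```

```bash
python3 -m handwheel '[-0.041,0.003,-0.09,0,0,0,-0.041,0.003,-0.09,0,0,0,-0.041,0.003,-0.09,0,0,0,-0.041,0.003,-0.09,0,0,0,-0.041,0.003,-0.09,0,0,0]'
python3 -m handwheel '[0,0,0,0,0,0,0,0,0,0,0,0,0,0,0,0,0,0]'
python3 -m handwheel '[0,0,0,0,0,0,0,0,0,0,0,0,0,0,0,0,0,0,0,0,0,0,0,0,0,0,0,0,0,0]' 0 80
python3 -m handwheel '[0,0,0,0,0,0,0,0,0,0,0,0,0,0,0,0,0,0,0,0,0,0,0,0,0,0,0,0,0,0]'
python3 -m handwheel '[0.007,-0.001,0.015,0,0,0,0.007,-0.001,0.015,0,0,0,0.007,-0.001,0.015,0,0,0,0.007,-0.001,0.015,0,0,0,0,0,0,0,0,0]'
python3 -m handwheel '[0,0,0,0,0,0,0,0,0,0,0,0]'
python3 -m handwheel '[0,0,0,0,0,0,0,0,0,0,0,0]'
```

```text
time: 10.1
eef_pos: [0.5309, -0.132, 0.1127]
tcp_rot: [0.972, -0.093, -0.214, -0.021]
contact_force: [0.7, 0.0, 0.1]
opening: 1.001
finger_force: 0.0
time: 10.35
eef_pos: [0.5317, -0.132, 0.1137]
tcp_rot: [0.972, -0.093, -0.214, -0.021]
contact_force: [0.4, -0.4, 0.6]
opening: 1.004
finger_force: 0.0
time: 10.77
eef_pos: [0.5324, -0.1305, 0.1145]
tcp_rot: [0.972, -0.093, -0.213, -0.022]
contact_force: [1.7, 3.6, 5.2]
opening: 0.638
finger_force: 87.8
time: 11.18
eef_pos: [0.5324, -0.1305, 0.1145]
tcp_rot: [0.972, -0.093, -0.213, -0.022]
contact_force: [2.6, 3.3, 5.0]
opening: 0.643
finger_force: 87.8
time: 11.6
eef_pos: [0.5349, -0.1322, 0.1212]
tcp_rot: [0.972, -0.093, -0.215, -0.021]
contact_force: [0.4, 1.0, -7.2]
opening: 0.646
finger_force: 86.7
time: 11.77
eef_pos: [0.5347, -0.1321, 0.1211]
tcp_rot: [0.972, -0.093, -0.215, -0.021]
contact_force: [-0.4, 0.5, -5.4]
opening: 0.641
finger_force: 86.6
time: 11.93
eef_pos: [0.5348, -0.132, 0.1213]
tcp_rot: [0.972, -0.093, -0.215, -0.021]
contact_force: [0.4, 0.1, -6.4]
opening: 0.639
finger_force: 86.6
```

Left is about 6.2 N, so it holds the stone. Next: lift, turn level and carry to the tray.

```bash
python3 -m handwheel '[0.03,-0.006,0.08,0,0,0,0.04,-0.008,0.12,0,0,0,0.04,-0.008,0.16,0,0,0,0.03,-0.005,0.16,0,0,0,0.01,0,0.08,0,0,0]'
cat >> g.py <<'E'
ta=np.radians(2.9);yt=np.array([np.sin(ta),-np.cos(ta),0]);Z=np.array([0,0,1.])
Rt=min([rot(yt,-Z),rot(-yt,-Z)],key=lambda r:(r*R.inv()).magnitude());TR=np.array([.547,.156,0])
E
python3 - <<'E'
from g import *
print(P,s["contact_force"]);go("tray hover",TR+.15*Z,Rt)
E
```

```text
time: 12.35
eef_pos: [0.5595, -0.1368, 0.216]
tcp_rot: [0.973, -0.093, -0.212, -0.02]
contact_force: [1.0, -0.6, -4.6]
opening: 0.64
finger_force: 86.7
[ 0.55951258 -0.13677331  0.21599425] [ 1.02436002 -0.61436999 -4.60634592]
tray hover shift [-0.083  1.952 -0.44 ] turn [-0.019 -0.273  0.151] rows 7.2 3.9
```

```bash
python3 -m handwheel '[-0.006,0.10,0,-0.001,-0.018,0.01,-0.006,0.13,0,-0.001,-0.018,0.01,-0.006,0.14,0,-0.001,-0.018,0.01,-0.006,0.14,0,-0.001,-0.018,0.01,-0.006,0.14,0,-0.001,-0.018,0.01]'
python3 -m handwheel '[-0.006,0.14,0,-0.001,-0.018,0.01,-0.006,0.14,0,-0.001,-0.018,0.01,-0.006,0.14,0,-0.001,-0.018,0.01,-0.006,0.14,0,-0.001,-0.018,0.01,-0.006,0.14,0,-0.001,-0.018,0.01]'
python3 -m handwheel '[-0.006,0.14,-0.08,-0.001,-0.018,0.01,-0.006,0.14,-0.09,-0.001,-0.018,0.01,-0.006,0.14,-0.09,-0.001,-0.018,0.01,-0.006,0.11,-0.09,-0.001,-0.018,0.01,0,0.07,-0.08,-0.001,-0.018,0.01]'
python3 -m handwheel '[0,0,0,0,0,0,0,0,0,0,0,0,0,0,0,0,0,0]'
python3 - <<'E'
from h import *
from g import *
go("tray hover",TR+.12*Z,Rt);go("place",TR+.0455*Z,Rt)
for c in("top","side"):
    p,d=imaging.read_camera(c);np.savez(f"{c}1.npz",p=p,d=d)
    q=p[120:270,180:400] if c=="top" else p[120:300,150:400]
    if c=="side":cv2.imwrite("pics/s1.png",cv2.resize(q,None,fx=3,fy=3))
    else:cv2.imwrite("pics/t1.png",cv2.resize(q,None,fx=3,fy=3))
E
```

```text
time: 12.77
eef_pos: [0.5525, -0.0376, 0.2117]
tcp_rot: [0.988, -0.053, -0.145, -0.015]
contact_force: [1.1, 0.9, -6.6]
opening: 0.638
finger_force: 86.5
time: 13.18
eef_pos: [0.5477, 0.0674, 0.2116]
tcp_rot: [0.997, -0.014, -0.076, -0.009]
contact_force: [0.7, -0.6, -5.5]
opening: 0.638
finger_force: 86.5
time: 13.6
eef_pos: [0.5433, 0.158, 0.1461]
tcp_rot: [1.0, 0.027, -0.007, -0.003]
contact_force: [0.2, -0.3, -6.0]
opening: 0.641
finger_force: 86.5
time: 13.85
eef_pos: [0.5451, 0.156, 0.1477]
tcp_rot: [1.0, 0.025, -0.006, -0.003]
contact_force: [0.6, -0.2, -6.0]
opening: 0.639
finger_force: 86.8
tray hover shift [ 0.013 -0.    -0.185] turn [-0.004 -0.007 -0.   ] rows 0.7 0.1
place shift [ 0.013 -0.    -0.682] turn [-0.004 -0.007 -0.   ] rows 2.5 0.1
```

View pics/s1.png

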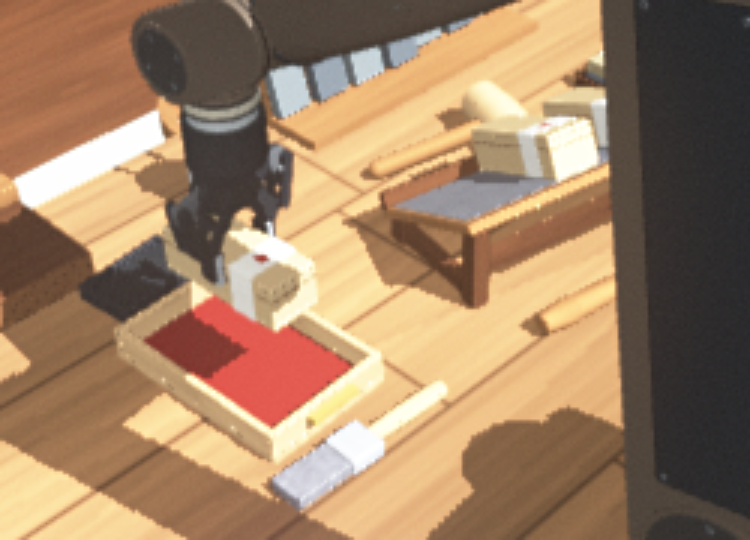

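View pics/t1.png

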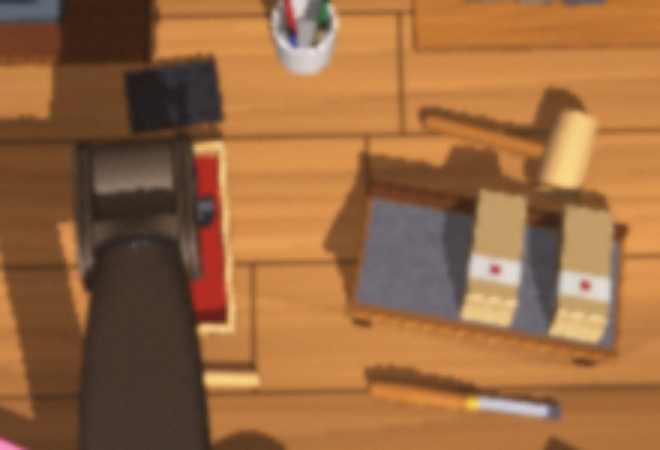

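The carried box is above the tray (side crop at about 250,265), and both light boxes lie on the stand undisturbed. I'll check the held box's pitch from the side depth.

```bash
python3 - <<'E'
from h import *
z=np.load("side1.npz");W=cloud("side",z["d"])
Q=W.reshape(-1,3)
for a in np.arange(.46,.63,.01):
    m=(Q[:,0]>a)&(Q[:,0]<a+.01)&(abs(Q[:,1]-.156-(a-.545)*.05)<.02)&(Q[:,2]>.09)&(Q[:,2]<.185)
    if m.sum()>5: print(round(a,2),m.sum(),np.percentile(Q[m,2],[10,50,90]).round(4),Q[m,1].mean().round(3))
E
```

```text
0.47 177 [0.1169 0.1398 0.1601] 0.152
0.48 40 [0.158  0.16   0.1618] 0.153
0.49 31 [0.158  0.1605 0.1618] 0.153
0.5 31 [0.1582 0.1601 0.1623] 0.154
0.51 31 [0.1572 0.1598 0.1614] 0.156
0.52 27 [0.1579 0.1597 0.161 ] 0.154
0.53 32 [0.158  0.1593 0.1614] 0.157
0.54 29 [0.1572 0.1586 0.161 ] 0.153
0.55 21 [0.1573 0.1587 0.1606] 0.152
0.56 13 [0.157  0.1598 0.1604] 0.147
```

The box is level with its underside at z≈0.110. I'll go down to about 10 mm above the lining, then slowly.

```bash
python3 -m handwheel '[0.013,0,-0.06,-0.002,-0.004,0,0,0,-0.12,-0.002,-0.003,0,0,0,-0.14,0,0,0,0,0,-0.14,0,0,0,0,0,-0.12,0,0,0]'
python3 -m handwheel '[0,0,-0.02,0,0,0,0,0,-0.01,0,0,0,0,0,-0.01,0,0,0,0,0,-0.01,0,0,0,0,0,-0.007,0,0,0]'
python3 -m handwheel '[0,0,-0.007,0,0,0,0,0,-0.007,0,0,0,0,0,-0.007,0,0,0,0,0,-0.007,0,0,0,0,0,0,0,0,0]'
```

```text
time: 14.37
eef_pos: [0.5468, 0.1558, 0.0587]
tcp_rot: [1.0, 0.025, -0.0, 0.0]
contact_force: [0.6, 0.3, -6.3]
opening: 0.644
finger_force: 86.6
time: 14.78
eef_pos: [0.5481, 0.1565, 0.0529]
tcp_rot: [1.0, 0.025, 0.001, -0.0]
contact_force: [0.3, -0.7, -5.0]
opening: 0.641
finger_force: 86.8
time: 15.2
eef_pos: [0.5466, 0.1565, 0.047]
tcp_rot: [1.0, 0.025, -0.0, -0.0]
contact_force: [0.0, 0.4, -5.9]
opening: 0.642
finger_force: 86.8
```

```bash
python3 -m handwheel '[0,0,-0.004,0,0,0,0,0,-0.004,0,0,0,0,0,0,0,0,0]'
python3 -m handwheel '[0,0,-0.004,0,0,0,0,0,-0.004,0,0,0,0,0,0,0,0,0]'
```

```text
time: 15.45
eef_pos: [0.5469, 0.1565, 0.0464]
tcp_rot: [1.0, 0.025, -0.0, -0.0]
contact_force: [-1.1, -0.3, -3.6]
opening: 0.645
finger_force: 87.4
time: 15.7
eef_pos: [0.5469, 0.1565, 0.0461]
tcp_rot: [1.0, 0.025, -0.0, -0.0]
contact_force: [-6.2, -2.1, 3.0]
opening: 0.641
finger_force: 88.2
```

The floor is reached, since the tray now carries the load. I'll release, back off and check.

```bash
python3 -m handwheel '[0,0,0.003,0,0,0,0,0,0,0,0,0]' - 20
python3 -m handwheel '[0,0,0,0,0,0,0,0,0,0,0,0,0,0,0,0,0,0,0,0,0,0,0,0,0,0,0,0,0,0]' 0.88
python3 -m handwheel '[0,0,0.03,0,0,0,0,0,0.06,0,0,0,0,0,0.1,0,0,0,0,0,0.15,0,0,0,0,0,0.2,0,0,0]'
python3 -m handwheel '[0,0,0.2,0,0,0,0,0,0.2,0,0,0,0,0,0.1,0,0,0,0,-0.1,0,0,0,0,0,-0.2,0,0,0,0]'
python3 -m handwheel '[0,-0.2,0,0,0,0,0,-0.2,0,0,0,0,0,-0.2,0,0,0,0,0,-0.2,0,0,0,0,0,-0.1,0,0,0,0]'
python3 - <<'E'
from h import *
for c in("top",):
    p,d=imaging.read_camera(c);W=cloud(c,d)
    cv2.imwrite("pics/t2.png",cv2.resize(p[120:270,180:400],None,fx=3,fy=3))
    Q=W[160:245,205:268];m=(Q[...,2]>.05)&(Q[...,2]<.07)&(Q[...,0]<.68)
    r=Q[m];A=np.c_[r[:,:2],np.ones(len(r))];print(len(r),np.median(r[:,2]),np.linalg.lstsq(A,r[:,2],rcond=None)[0],cv2.minAreaRect(r[:,:2].astype(np.float32)))
E
```

```text
time: 15.87
eef_pos: [0.547, 0.1565, 0.0461]
tcp_rot: [1.0, 0.025, 0.0, -0.0]
contact_force: [-4.8, -1.3, 3.4]
opening: 0.645
finger_force: 87.8
time: 16.28
eef_pos: [0.5473, 0.1565, 0.0455]
tcp_rot: [1.0, 0.025, 0.0, -0.0]
contact_force: [-0.5, -0.8, 0.2]
opening: 0.879
finger_force: 0.0
time: 16.7
eef_pos: [0.5454, 0.1563, 0.1258]
tcp_rot: [1.0, 0.025, -0.002, 0.0]
contact_force: [0.5, 0.2, 0.2]
opening: 0.882
finger_force: 0.0
time: 17.12
eef_pos: [0.5479, 0.113, 0.2047]
tcp_rot: [1.0, 0.027, 0.003, -0.001]
contact_force: [0.0, -0.4, 0.3]
opening: 0.88
finger_force: 0.0
time: 17.53
eef_pos: [0.5469, -0.0264, 0.2025]
tcp_rot: [1.0, 0.024, 0.001, 0.001]
contact_force: [0.4, 0.1, 0.5]
opening: 0.878
finger_force: 0.0
654 0.05906045343532579 [-0.00689639 -0.00657594  0.06406473] ((0.5489201545715332, 0.1334858536720276), (0.1531330645084381, 0.10262554883956909), 2.431845188140869)
```

View pics/t2.png

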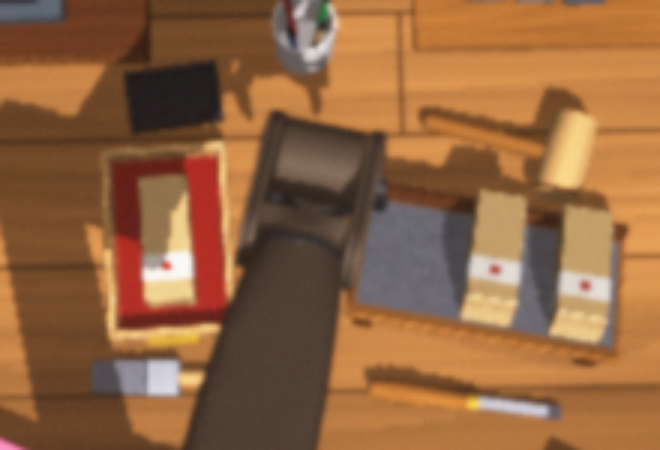

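The stone box lies flat and centred in the tray at crop (165,240), lid at z≈0.059. The two light boxes lie in their places at (495,260) and (583,275), and the tools are undisturbed.

```bash
python3 -m handwheel '[0,0,0,0,0,0,0,0,0,0,0,0,0,0,0,0,0,0]'
python3 -c "
from plant import ctrl
print(ctrl.sign_off())"
```

```text
time: 17.83
eef_pos: [0.5468, -0.0227, 0.2016]
tcp_rot: [1.0, 0.026, 0.0, -0.0]
contact_force: [-0.2, -0.7, -0.1]
opening: 0.882
finger_force: 0.0
the job is handed in; nothing more can be done
None
```

The left-hand box held the stone (about 6 N on lifting); it now lies flat, lid up, in the dispatch tray, with the two light boxes back in their places, and the job was handed in at about 18 s.

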